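# Index the bench fixture's handwheel to its rear mark and secure the plunger

### The arm

A 6-joint arm with a two-finger parallel gripper is mounted at the origin on the work surface. World frame = base frame: x ahead of the robot, y to its left, z up, the work surface at z = 0. Lengths are in m, angles in rad, forces in N, time in s.
With the tool pointing down it reaches from about 0.275 to 0.875 m from the base axis. Payload 12.5 kg.
Tool frame: the origin (TCP) lies midway between the tips of the shut fingers; the grasp point (between the pads) lies 19 mm behind it; z points along the fingers, y is the direction in which the jaws open and shut (so a half turn about z gives the same grasp; the last joint's range is limited). The gripper opens to 85 mm and grips with 20 to 120 N. Pads are 22 mm wide; open, the fingers measure 114 mm over their backs; the gripper's body (76 mm by 85 mm) begins 54 mm behind the grasp point. The pads swing forward as they close: fully open they stand 13 mm farther back than shut.
Start: joints at [1.167, 0.351, 1.652, -0, 1.139, -0.085], TCP at [0.172, 0.522, 0.231] pointing down, gripper open.
Joint ranges: [-2.75, 2.75], [-0.79, 2.1], [0.01, 2.65], [-1.57, 4.71], [0.07, 3.14], [-2.87, 2.87]. Speed limits (rad/s): [2.22, 2.22, 2.79, 3.14, 3.14, 3.14].

### API

Orientations are given as [roll, pitch, yaw] about the fixed x, y, z axes, in that order (R = Rz(yaw) Ry(pitch) Rx(roll)).
In Python, from workcell import * gives the robot as it stands.
- The arm moves only by the tool apply_moves, never from a script. Its argument "steps" is a list of rows, each a list of 2 entries, a list of its own where there are three numbers: the shift along the tool's x, y, z in m, then the turn, a rotation vector about the tool's x, y, z in degrees. In form: [[[tx, ty, tz], [ax, ay, az]], ...]. A call has 1 to 20 rows; each row shifts and turns the commanded pose from where the row before left it, along the tool's axes as they then stand; what a row does not reach is not made up. A row lasts 1/8 s, in which the tool goes at most 62.5 mm and 10.7 degrees, less where a joint would pass 70% of its speed; a pose out of reach is approached as far as the arm can. A call is refused whole if a number of a shift passes 0.0625 or a number of a turn 10.7, either way. A call with a gripper value outside its range is refused whole. "claw" is the opening, from 0 (shut) to 1 (fully open), set as the call begins (left out, the last holds). The fingers move at their own pace and stop on an object; "newtons" is the grip in N (left out, the last holds). Time passes only in rows, so rows that do not move let the fingers close. It gives the time, the measured TCP pose, the force and the opening at its end, in the units of the state.
- read_state(): the state, without advancing time (a new reading comes with each control period).
- read_camera(name): name is "scene" or "top"; returns the picture (384x512x3 uint8, red, green, blue); there is no depth.
- camera_info(name): a dict with "fx", "fy", "cx", "cy" (pixels), "eye" and "rotation" of the camera in the world. Camera axes: x right, y down, z forward; pixel columns grow to the right and rows downward; lengths in m; the calibration is good to about 2 mm. A picture is of the moment at which its call begins. camera_info takes no time and is no camera call.
- hand_in(): hands the job in, once; it reports no verdict.
The state is a dict: "time_s": time; "qpos": joint angles; "joint_vel": joint speeds; "joint_torque": joint torques, N m; "ee_pos": TCP position; "tcp_rot": TCP orientation; "wrist_force": force on the tool from outside, world axes, zero at the start; "moment": the same for the moment, N m; "grip_width": finger opening in m.
Only numpy, scipy, OpenCV 4.12 (cv2) and the standard library are available. Lean on these libraries where they do the work, as an engineer would, in place of code of your own. Each camera call takes 0.05 s, during which the arm holds its last target. There are 200 camera calls.

### The job

Turn the handwheel clockwise by its upright black knob until the red pointer on its far rim comes up to the yellow mark and the spring plunger drops into the wheel's slot; the pointer clip has slipped by up to about a centimetre either way, so feel for the drop near the mark, and do not force the wheel against the plunger (keep the push on it under about 15 N). Then swing the yellow keeper lever all the way over the dropped plunger's red head, let go, and leave the things around the fixture where they are.

Things in the scene. Friction and masses are not known exactly. Their poses are not given: they have to be found in the camera images.
- axle (a point): Point on the handwheel's upright axle, level with the wheel's flat top, 55 mm above the bench. The wheel is an aluminium disc 160 mm across, 12 mm thick, on a fixed blue bench fixture. Steady bearing friction (about 2.5 N at its knob); it stays where it is left. To be turned clockwise seen from above. x axis: towards the yellow mark.
- knob_mid (a point): Middle of the wheel's upright black knob, 22 mm across, standing 50 mm above the wheel's top; this point is 85 mm above the bench, about 55 mm from the axle, roughly opposite the pointer. The knob spins freely on its pin, so it can be held and carried round the axle without turning the hand. Its axes turn with that spin and mean nothing.
- pointer (a point): Tip of the red pointer clip on the wheel's rim, 92 mm from the axle, 58 mm above the bench; goes round with the wheel. The clip has slipped on the rim: with the plunger in its slot the pointer may stand up to 13 mm (0.14 rad) to either side of the mark. It starts left of the mark as seen from the robot, 0.45 to 1.3 rad short of it.
- mark (a point): Top of the upright yellow mark, a 6 mm square post fixed behind the wheel on the side away from the robot, 103 mm from the axle, 58 mm above the bench. x axis: away from the axle. y axis: along the rim, to the left. The mark does not move.
- plunger: Spring plunger in the fixture's blue bracket, 66 mm from the axle, 90 degrees to the left of the mark: upright steel pin 8 mm across, red head. Origin at its round tip, z up. A 5 N spring holds the tip on the wheel's flat top; when the wheel's 10 mm slot comes under it, it drops 10 mm by itself and blocks the wheel (1 mm play either way). Over 50 mm/s it may miss. A load over 18 N damages it.
- plunger_head (a point): Centre of the top of the plunger's red head (20 mm across, 14 mm tall): 120 mm above the bench while the plunger is up, 110 mm when it has dropped in.
- keeper (a joint): Angle of the yellow keeper lever about its upright pivot, rad: 0 fully open, 1.1 at the stop, fully over the plunger; growing counter-clockwise seen from above; it starts between 0 and 0.25. It stays where it is left (about 1.7 N at its peg moves it). Its blade passes 3 mm over the head of a dropped plunger, but strikes the side of a raised one at about 0.8.
- keeper_peg (a point): Middle of the black upright peg by which the keeper is swung: a cylinder 14 mm across, from 119 to 159 mm above the bench, this point at 142 mm. It is 62 mm from the pivot, at the end opposite the blade.
- keeper_pivot (a point): Point on the keeper's upright pivot axis, at the height of keeper_peg's point (142 mm above the bench, empty space there; the lever itself ends 120 mm above the bench).
- jar: Amber screw jar with a red cap, 56 mm across, 75 mm tall, bystander. Origin at the centre of its underside.
- cone: Small orange cone, 68 mm across the foot, 85 mm tall, bystander. Origin at the centre of its underside.
- wrench: Steel wrench, 160 mm long, lying flat along its x axis, bystander. Origin at its underside.
- case: Small red metal case, 70 x 50 x 35 mm, bystander. Origin at the centre of its underside.

How it is judged:
On the way, in this order (a step that is already met when the one before it is completed fails the run):
1. the plunger has dropped into the slot, with the pointer near the mark (z of plunger_head in the frame of mark below 0.0545 m and y of pointer in the frame of mark between -0.016 and 0.016 m), for 0.2 s.
2. the keeper is swung over the dropped plunger (z of plunger_head in the frame of mark below 0.0545 m and value of joint keeper above 1 rad), for 0.2 s.
At the end, for the whole second after the job is handed in: The plunger is down in the wheel's slot (at least 7.5 mm of its 10 mm), the pointer stands within 16 mm of the mark along the rim, and the keeper is over the plunger's head (beyond 1.0 rad of 1.1) and at rest (all of step 2 and y of pointer in the frame of mark between -0.016 and 0.016 m and velocity of joint keeper between -0.05 and 0.05 rad/s); the robot touches nothing.
It fails at once if the plunger was loaded with more than 18 N (wheel forced against it, keeper rammed into it, or squeezed) (contact force between plunger and anything else above 18 N).
It fails at once if the jar was moved more than 20 mm or tipped (distance of jar from where it was at the start of the episode above 0.02 m or angle between jar's own z axis and vertical above 0.3 rad).
It fails at once if the cone was moved more than 20 mm or tipped (distance of cone from where it was at the start of the episode above 0.02 m or angle between cone's own z axis and vertical above 0.3 rad).
It fails at once if the wrench was moved more than 20 mm or tipped (distance of wrench from where it was at the start of the episode above 0.02 m or angle between wrench's own z axis and vertical above 0.3 rad).
It fails at once if the small red case was moved more than 20 mm or tipped (distance of case from where it was at the start of the episode above 0.02 m or angle between case's own z axis and vertical above 0.3 rad).
It also fails if it takes over 51 s, if anything falls off the work surface, if the arm or the gripper's body presses on something with over 40 N, if the wrist force passes 120 N, or if a joint passes its speed limit or range.

## Working session

There is one attempt and no reset: what is moved stays moved. The work goes in short steps, Python scripts to look and compute and a tool call to move; the robot and the scene stay as the last step left them, time stands still between calls to the robot, and variables do not carry over. Pictures are saved under pics/ and viewed, about 8 in all and at most 12, crops included, and the job is handed in when it is done.

Besides the shell and the picture viewer there is one more tool, called after "Request:" in YAML: its name, and indented under it one key for each argument. apply_moves: Moves the arm, as the interface text tells. Its arguments: {"type":"object","properties":{"steps":{"type":"array"},"claw":{"type":"number"},"newtons":{"type":"number"}},"required":["steps"]}

```bash
mkdir -p pics; python3 - <<'E'
from workcell import *
import cv2
for n in("scene","top"):
    im=read_camera(n); cv2.imwrite(f"pics/{n}0.png",im[:,:,::-1]); 
    c=camera_info(n); print(n,c)
s=read_state(); print(s)
E
```

```text
scene {'fx': 475.4346212912008, 'fy': 475.4346212912008, 'cx': 254.4419374411296, 'cy': 177.11069773984215, 'eye': array([1.4229924 , 0.56944731, 0.93828284]), 'rotation': array([-2.25702433, -0.00758593,  2.20311847])}
top {'fx': 484.17791686076157, 'fy': 484.17791686076157, 'cx': 258.78320805695034, 'cy': 190.3925337936434, 'eye': array([ 0.52516976, -0.01499991,  1.35137606]), 'rotation': array([-3.0517645 ,  0.0191559 , -1.58757813])}
{'time_s': 0.1, 'qpos': array([ 1.16740098e+00,  3.51202695e-01,  1.65236176e+00,  2.84581177e-05,
        1.13910416e+00, -8.45778341e-02]), 'joint_vel': array([ 0.00179778, -0.00183148, -0.00096449,  0.00023942, -0.00086897,
       -0.0009915 ]), 'joint_torque': array([-1.20263694e-04, -5.06827354e+01, -2.91880399e+01, -1.28000543e-04,
        2.51781719e-03,  8.76818746e-06]), 'ee_pos': array([0.17223351, 0.52202065, 0.23080048]), 'tcp_rot': array([-3.14052272e+00, -1.16636136e-04,  2.82276316e+00]), 'wrist_force': array([ 0.03064216,  1.35864754, -0.02139853]), 'moment': array([0.01817618, 0.02115913, 0.02340824]), 'grip_width': 0.08508254555143967}
```

View pics/scene0.png

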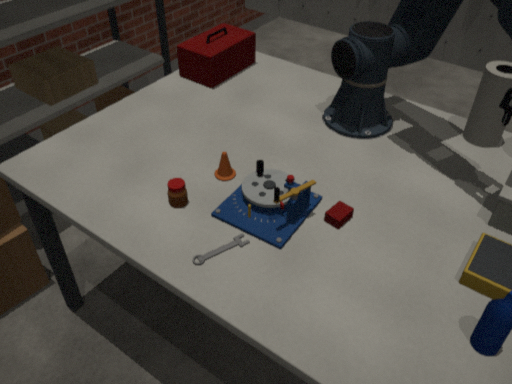

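View pics/top0.png

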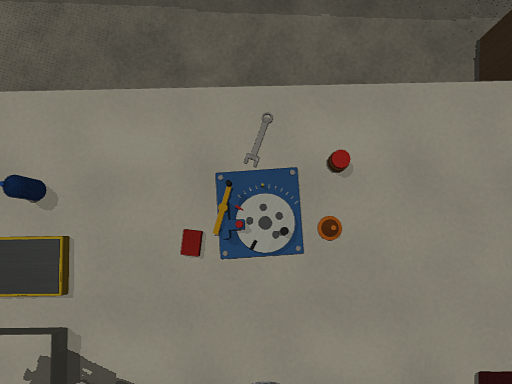

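The scene view shows the fixture near (270,200), and the top view shows it near (260,213) with the mark side up. I'll enlarge both.

```bash
cat > h.py <<'E'
import numpy as np, cv2
from workcell import *
from scipy.spatial.transform import Rotation as R
def cam(n):
    c=camera_info(n); return c,R.from_euler('xyz',c['rotation']).as_matrix()
def px2w(n,u,v,z):
    c,M=cam(n); d=M@np.array([(u-c['cx'])/c['fx'],(v-c['cy'])/c['fy'],1]); e=c['eye']
    return e+d*(z-e[2])/d[2]
def w2px(n,p):
    c,M=cam(n); q=M.T@(np.array(p)-c['eye']); return np.array([c['fx']*q[0]/q[2]+c['cx'],c['fy']*q[1]/q[2]+c['cy']])
def crop(n,x,y,w,h,f,name,im=None):
    im=read_camera(n) if im is None else im
    o=cv2.resize(im[y:y+h,x:x+w],None,fx=f,fy=f,interpolation=cv2.INTER_CUBIC)[:,:,::-1]
    if name: cv2.imwrite(name,o)
    return im,o
E
python3 - <<'E'
from h import *
a=cv2.imread("pics/top0.png")[:,:,::-1]; b=cv2.imread("pics/scene0.png")[:,:,::-1]
crop("top",210,160,100,105,5.7,"pics/t1.png",a)
crop("scene",205,145,125,100,6,"pics/s1.png",b)
E
```

```text
(no output)
```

View pics/t1.png

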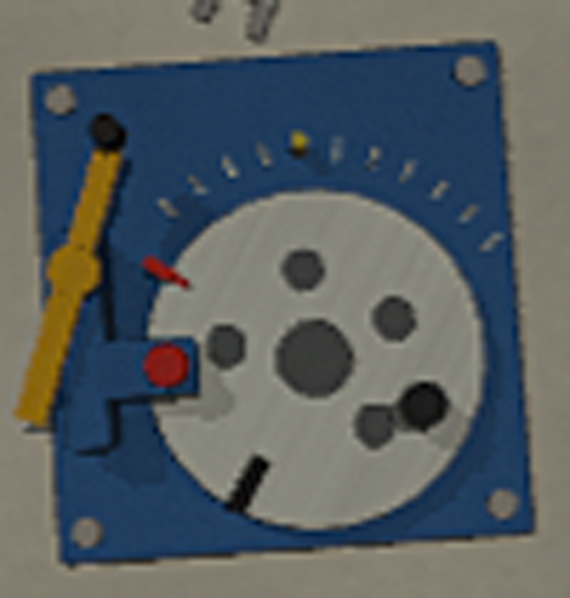

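View pics/s1.png

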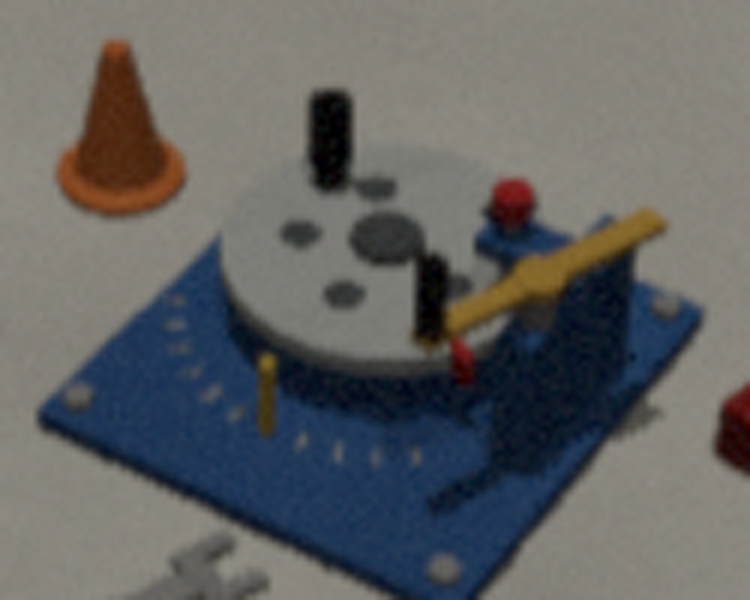

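```bash
python3 - <<'E'
from h import *
T=lambda x,y,z:px2w("top",(x+.5)/5.7+209.5,(y+.5)/5.7+159.5,z)
S=lambda x,y,z:px2w("scene",(x+.5)/6+204.5,(y+.5)/6+144.5,z)
P={k:T(*v) for k,v in dict(axle=(316,358,.055),knobtop=(423,404,.105),ptip=(147,262,.058),mark=(299,142,.058),head=(166,365,.120),pegtop=(107,131,.159),pivot=(73,270,.120),bladeend=(32,415,.117),slot1=(262,460,.055),slot2=(236,508,.055)).items()}
for k,v in P.items():
    d=v-P['axle']; print(k,v.round(4),'r',np.hypot(*d[:2]).round(4),'ang',np.arctan2(d[1],d[0]).round(3))
d=P['pegtop']-P['pivot'];print('peg-piv',np.hypot(*d[:2]),np.arctan2(d[1],d[0]))
print('S knob',S(330,97,.105),'head',S(513,188,.12),'mark',S(267,357,.058),'peg',S(431,258,.159),'pivot',S(541,270,.12),'axle',S(386,238,.055))
for n,u,v,z in(("cone",330,228,.04),("jarT",340,160,.075),("case",192,243,.035),("wr1",251,160,0),("wr2",267,118,0)): print(n,px2w("top",u,v,z).round(3))
E
```

```text
axle [ 0.5562 -0.0074  0.055 ] r 0.0 ang 0.0
knobtop [ 0.5335 -0.0554  0.105 ] r 0.0531 ang -2.012
ptip [0.6025 0.0712 0.058 ] r 0.0912 ang 1.038
mark [ 0.6578 -0.0012  0.058 ] r 0.1018 ang 0.061
head [0.5527 0.0591 0.12  ] r 0.0666 ang 1.624
pegtop [0.6538 0.0812 0.159 ] r 0.1318 ang 0.737
pivot [0.5958 0.1002 0.12  ] r 0.1146 ang 1.218
bladeend [0.5315 0.1195 0.117 ] r 0.1292 ang 1.763
slot1 [0.5091 0.0187 0.055 ] r 0.0539 ang 2.636
slot2 [0.487  0.0312 0.055 ] r 0.0793 ang 2.633
peg-piv 0.061078916808533196 -0.31751680120798453
S knob [ 0.52948466 -0.05896191  0.105     ] head [0.55104203 0.05878715 0.12      ] mark [ 0.65461533 -0.0033996   0.058     ] peg [0.65240616 0.08085065 0.159     ] pivot [0.59163813 0.09968517 0.12      ] axle [ 0.55027727 -0.00997672  0.055     ]
cone [ 0.538 -0.182  0.04 ]
jarT [ 0.718 -0.209  0.075]
case [0.504 0.192 0.035]
wr1 [0.734 0.029 0.   ]
wr2 [ 0.853 -0.018  0.   ]
```

Top crop: axle (316,358), knob (423,404), pointer tip (147,262), mark (299,142), plunger head (166,365), and the black slot from (262,460) to (236,508). The slot has to turn about 1.0 rad clockwise to reach the plunger. The keeper is nearly fully open, with its peg at (107,131). I'll cage the knob loosely with the jaws tangential.

```bash
cat >> h.py <<'E'
def to(p,yaw):
    s=read_state(); M=R.from_euler('xyz',s['tcp_rot']).as_matrix()
    print('t',s['time_s'],'ee',s['ee_pos'].round(4),'rot',s['tcp_rot'].round(3),'F',s['wrist_force'].round(2),'w',s['grip_width'].round(4))
    N=R.from_euler('xyz',[np.pi,0,yaw]).as_matrix()
    print('shift',(M.T@(np.array(p)-s['ee_pos'])).round(4),'rotvec deg',np.degrees(R.from_matrix(M.T@N).as_rotvec()).round(2))
E
python3 -c "
from h import *
to([.5315,-.0572,.231],1.13)"
```

```text
Traceback (most recent call last):
  File "h.py", line 18, in to
    print('t',s['time_s'],'ee',s['ee_pos'].round(4),'rot',s['tcp_rot'].round(3),'F',s['wrist_force'].round(2),'w',s['grip_width'].round(4))
                                                                                                                  ^^^^^^^^^^^^^^^^^^^^^
AttributeError: 'float' object has no attribute 'round'
```

```bash
sed -i "s/s\['grip_width'\].round(4)/round(s['grip_width'],4)/" h.py
python3 -c "
from h import *
to([.5315,-.0572,.231],1.13)"
```

```text
t 0.1 ee [0.1722 0.522  0.2308] rot [-3.141 -0.     2.823] F [ 0.03  1.36 -0.02] w 0.0851
shift [-5.227e-01 -4.374e-01  2.000e-04] rotvec deg [-5.000e-02  5.000e-02  9.699e+01]
```

Request:
apply_moves:
  steps:
    - [[-0.0327, -0.0273, 0], [0, 0, 0]]
    - [[-0.0327, -0.0273, 0], [0, 0, 0]]
    - [[-0.0327, -0.0273, 0], [0, 0, 0]]
    - [[-0.0327, -0.0273, 0], [0, 0, 0]]
    - [[-0.0327, -0.0273, 0], [0, 0, 0]]
    - [[-0.0327, -0.0273, 0], [0, 0, 0]]
    - [[-0.0327, -0.0273, 0], [0, 0, 0]]
    - [[-0.0327, -0.0273, 0], [0, 0, 0]]
    - [[-0.0327, -0.0273, 0], [0, 0, 0]]
    - [[-0.0327, -0.0273, 0], [0, 0, 0]]
    - [[-0.0327, -0.0273, 0], [0, 0, 0]]
    - [[-0.0327, -0.0273, 0], [0, 0, 0]]
    - [[-0.0327, -0.0273, 0], [0, 0, 0]]
    - [[-0.0327, -0.0273, 0], [0, 0, 0]]
    - [[-0.0327, -0.0273, 0], [0, 0, 0]]
    - [[-0.0327, -0.0273, 0], [0, 0, 0]]
  claw: 0.5

```text
time_s: 2.1
ee_pos: [0.5328, -0.0578, 0.231]
tcp_rot: [-3.142, -0.0, 2.823]
wrist_force: [0.4, 0.7, -0.4]
grip_width: 0.0427
```

Request:
apply_moves:
  steps:
    - [[0, 0, 0], [0, 0, 9.7]]
    - [[0, 0, 0], [0, 0, 9.7]]
    - [[0, 0, 0], [0, 0, 9.7]]
    - [[0, 0, 0], [0, 0, 9.7]]
    - [[0, 0, 0], [0, 0, 9.7]]
    - [[0, 0, 0], [0, 0, 9.7]]
    - [[0, 0, 0], [0, 0, 9.7]]
    - [[0, 0, 0], [0, 0, 9.7]]
    - [[0, 0, 0], [0, 0, 9.7]]
    - [[0, 0, 0], [0, 0, 9.7]]
    - [[0, 0, 0], [0, 0, 0]]

```text
time_s: 3.48
ee_pos: [0.5321, -0.0565, 0.231]
tcp_rot: [-3.141, 0.0, 1.131]
wrist_force: [0.6, 0.1, -0.8]
grip_width: 0.0423
```

```bash
python3 -c "
from h import *
to([.5315,-.0572,.120],1.13)
im,a=crop('top',210,160,110,105,3.6,None); im,b=crop('scene',205,105,125,140,3.6*.75,None)
b=cv2.resize(b,(350,378)); cv2.imwrite('pics/a2.png',np.hstack([a,b]))"
```

```text
t 3.475 ee [ 0.5321 -0.0565  0.231 ] rot [-3.141  0.     1.131] F [ 0.62  0.05 -0.81] w 0.0423
shift [-0.0009 -0.0002  0.111 ] rotvec deg [-0.03  0.01  0.06]
```

View pics/a2.png

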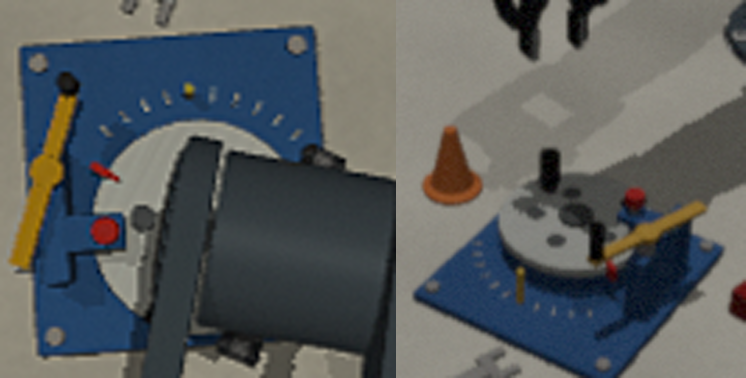

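The open jaws straddle the knob in both views, so I'll descend.

Request:
apply_moves:
  steps:
    - [[0, 0, 0.02], [0, 0, 0]]
    - [[0, 0, 0.02], [0, 0, 0]]
    - [[0, 0, 0.02], [0, 0, 0]]
    - [[0, 0, 0.02], [0, 0, 0]]
    - [[0, 0, 0.02], [0, 0, 0]]
    - [[0, 0, 0.02], [0, 0, 0]]
    - [[0, 0, 0.01], [0, 0, 0]]
    - [[0, 0, 0], [0, 0, 0]]

```text
time_s: 4.58
ee_pos: [0.5321, -0.0565, 0.101]
tcp_rot: [-3.141, 0.0, 1.131]
wrist_force: [-0.1, -0.8, -0.4]
grip_width: 0.0429
```

Request:
apply_moves:
  steps:
    - [[0, 0, 0.01], [0, 0, 0]]
    - [[0, 0, 0.01], [0, 0, 0]]
    - [[0, 0, 0.01], [0, 0, 0]]
    - [[0, 0, 0], [0, 0, 0]]
    - [[0, 0, 0], [0, 0, 0]]
    - [[0, 0, 0], [0, 0, 0]]
    - [[0, 0, 0], [0, 0, 0]]
  claw: 0.31

```text
time_s: 5.45
ee_pos: [0.5324, -0.0565, 0.0715]
tcp_rot: [3.141, -0.0, 1.13]
wrist_force: [0.5, -0.1, -0.2]
grip_width: 0.0262
```

Request:
apply_moves:
  steps:
    - [[7e-05, -0.00275, 0], [0, 0, 2.865]]
    - [[7e-05, -0.00275, 0], [0, 0, 2.865]]
    - [[7e-05, -0.00275, 0], [0, 0, 2.865]]
    - [[7e-05, -0.00275, 0], [0, 0, 2.865]]
    - [[7e-05, -0.00275, 0], [0, 0, 2.865]]
    - [[7e-05, -0.00275, 0], [0, 0, 2.865]]
    - [[7e-05, -0.00275, 0], [0, 0, 2.865]]
    - [[7e-05, -0.00275, 0], [0, 0, 2.865]]
    - [[7e-05, -0.00275, 0], [0, 0, 2.865]]
    - [[7e-05, -0.00275, 0], [0, 0, 2.865]]
    - [[7e-05, -0.00275, 0], [0, 0, 2.865]]
    - [[7e-05, -0.00275, 0], [0, 0, 2.865]]
    - [[7e-05, -0.00275, 0], [0, 0, 2.865]]
    - [[7e-05, -0.00275, 0], [0, 0, 2.865]]

```text
time_s: 7.2
ee_pos: [0.5066, -0.0304, 0.0716]
tcp_rot: [3.14, -0.001, 0.428]
wrist_force: [3.7, -6.3, -3.0]
grip_width: 0.0263
```

```bash
python3 -c "
from h import *
im,a=crop('top',210,160,110,105,3.6,None); im,b=crop('scene',205,145,125,100,3.2,None)
b=cv2.resize(b,(400,378)); cv2.imwrite('pics/a3.png',np.hstack([a,b]))
to([.553,-.009,.0715],.12)"
```

```text
t 7.3 ee [ 0.506  -0.0298  0.0715] rot [ 3.141e+00 -1.000e-03  4.290e-01] F [ 0.73  0.35 -0.11] w 0.0265
shift [0.0514 0.0006 0.    ] rotvec deg [ 0.03 -0.04 17.69]
```

View pics/a3.png

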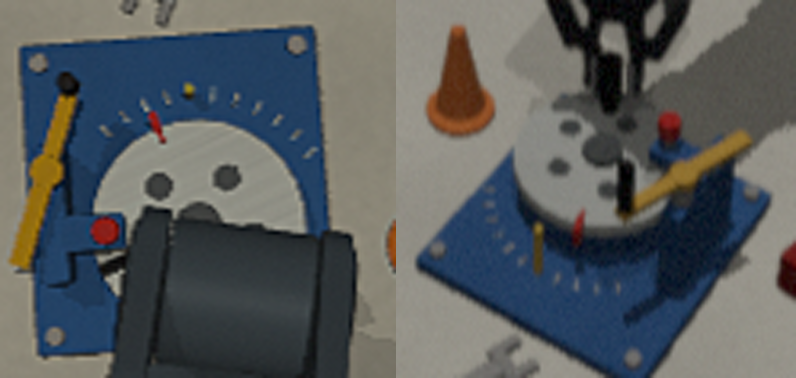

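The pointer is at (151,108) and the mark at (189,90), so about 0.37 rad remains. The slot is just behind the plunger, at (112,264). From here I'll go slower.

Request:
apply_moves:
  steps:
    - [[2e-05, -0.0011, 0], [0, 0, 1.146]]
    - [[2e-05, -0.0011, 0], [0, 0, 1.146]]
    - [[2e-05, -0.0011, 0], [0, 0, 1.146]]
    - [[2e-05, -0.0011, 0], [0, 0, 1.146]]
    - [[2e-05, -0.0011, 0], [0, 0, 1.146]]
    - [[2e-05, -0.0011, 0], [0, 0, 1.146]]
    - [[2e-05, -0.0011, 0], [0, 0, 1.146]]
    - [[2e-05, -0.0011, 0], [0, 0, 1.146]]
    - [[2e-05, -0.0011, 0], [0, 0, 1.146]]
    - [[2e-05, -0.0011, 0], [0, 0, 1.146]]
    - [[2e-05, -0.0011, 0], [0, 0, 1.146]]
    - [[2e-05, -0.0011, 0], [0, 0, 1.146]]

```text
time_s: 8.8
ee_pos: [0.5023, -0.0176, 0.0716]
tcp_rot: [3.141, -0.001, 0.189]
wrist_force: [1.7, -6.3, 0.1]
grip_width: 0.0263
```

```bash
cat > chk.py <<'E'
from h import *
import sys
im=read_camera('scene'); top=read_camera('top'); np.savez('pics/'+sys.argv[1],s=im,t=top)
# head: red blob in scene near (294,179); pointer: red blob elsewhere on fixture
def blobs(im,x,y,w,h):
    c=im[y:y+h,x:x+w].astype(int); m=((c[...,0]>90)&(c[...,0]>2*c[...,1])&(c[...,0]>2*c[...,2])).astype(np.uint8)
    n,l,st,ce=cv2.connectedComponentsWithStats(m)
    return [(int(st[i,4]),(ce[i]+[x,y]).round(2).tolist()) for i in range(1,n) if st[i,4]>3]
print('scene',blobs(im,225,165,95,65)); print('top',blobs(top,220,170,80,80))
axle=np.array([.5562,-.0074]); 
for a,(u,v) in blobs(top,220,170,80,80):
    p=px2w('top',u,v,.058)[:2]-axle; print('ang from mark (top)',(np.arctan2(p[1],p[0])-.061).round(3),np.hypot(*p).round(3))
to([.553,-.009,.0715],.12)
E
python3 chk.py c1
```

```text
scene [(25, [290.12, 176.56]), (7, [254.86, 202.43])]
top [(17, [260.29, 192.18]), (33, [238.15, 223.55])]
ang from mark (top) 0.077 0.082
ang from mark (top) 1.536 0.072
t 8.9 ee [ 0.5021 -0.0174  0.0715] rot [ 3.141e+00 -1.000e-03  1.890e-01] F [ 0.67 -4.48  1.82] w 0.0264
shift [0.0516 0.0014 0.    ] rotvec deg [ 0.03 -0.03  3.97]
```

Request:
apply_moves:
  steps:
    - [[0, -0.00055, 0], [0, 0, 0.573]]
    - [[0, -0.00055, 0], [0, 0, 0.573]]
    - [[0, -0.00055, 0], [0, 0, 0.573]]
    - [[0, -0.00055, 0], [0, 0, 0.573]]

```text
time_s: 9.4
ee_pos: [0.5017, -0.015, 0.0715]
tcp_rot: [3.141, -0.0, 0.149]
wrist_force: [-0.6, -2.7, 1.8]
grip_width: 0.0265
```

```bash
python3 chk.py c2
```

```text
scene [(25, [290.12, 176.56]), (8, [253.5, 201.75])]
top [(13, [261.62, 191.92]), (26, [237.77, 223.19])]
ang from mark (top) 0.033 0.082
ang from mark (top) 1.523 0.073
t 9.5 ee [ 0.5015 -0.0148  0.0714] rot [-3.141 -0.     0.149] F [ 0.49 -0.97  1.02] w 0.0264
shift [ 0.0518  0.002  -0.0001] rotvec deg [-0.01 -0.01  1.69]
```

Request:
apply_moves:
  steps:
    - [[0, -0.00055, 0], [0, 0, 0.573]]
    - [[0, -0.00055, 0], [0, 0, 0.573]]
    - [[0, -0.00055, 0], [0, 0, 0.573]]

```text
time_s: 9.88
ee_pos: [0.501, -0.013, 0.0711]
tcp_rot: [-3.141, 0.001, 0.119]
wrist_force: [0.2, -0.6, 0.5]
grip_width: 0.0263
```

```bash
python3 chk.py c3
```

```text
scene [(28, [289.89, 179.04]), (8, [252.38, 201.12])]
top [(16, [263.38, 192.19]), (18, [237.5, 222.89])]
ang from mark (top) -0.024 0.081
ang from mark (top) 1.512 0.073
t 9.975 ee [ 0.5011 -0.0131  0.0712] rot [-3.141  0.     0.119] F [-0.85  0.16  1.2 ] w 0.0265
shift [ 0.052   0.0021 -0.0003] rotvec deg [-0.01  0.02 -0.03]
```

The head has come down by about 2.5 px and the force is low. I'll back the pad off and check.

Request:
apply_moves:
  steps:
    - [[0, 0.001, 0], [0, 0, 0]]
    - [[0, 0, 0], [0, 0, 0]]
    - [[0, 0, 0], [0, 0, 0]]

```text
time_s: 10.35
ee_pos: [0.5014, -0.0143, 0.0713]
tcp_rot: [-3.142, -0.0, 0.12]
wrist_force: [0.3, 0.1, -0.5]
grip_width: 0.0263
```

```bash
python3 chk.py c4; python3 -c "
from h import *
print([w2px('scene',[.552,.059,z]) for z in(.12,.11)])
a=np.load('pics/c1.npz');b=np.load('pics/c4.npz')
o=[crop('scene',265,155,60,60,6.5,None,x['s'])[1] for x in(a,b)]
cv2.imwrite('pics/a4.png',np.hstack(o))"
```

```text
scene [(27, [289.85, 179.11]), (7, [252.29, 201.0])]
top [(16, [263.38, 192.19]), (22, [237.73, 223.14])]
ang from mark (top) -0.024 0.081
ang from mark (top) 1.521 0.073
t 10.45 ee [ 0.5013 -0.0143  0.0713] rot [-3.142  0.     0.12 ] F [ 0.13  0.59 -0.44] w 0.0266
shift [ 0.0519  0.0009 -0.0002] rotvec deg [-0.    0.01 -0.02]
[array([289.95778217, 176.1240514 ]), array([289.75728601, 178.95323643])]
```

View pics/a4.png

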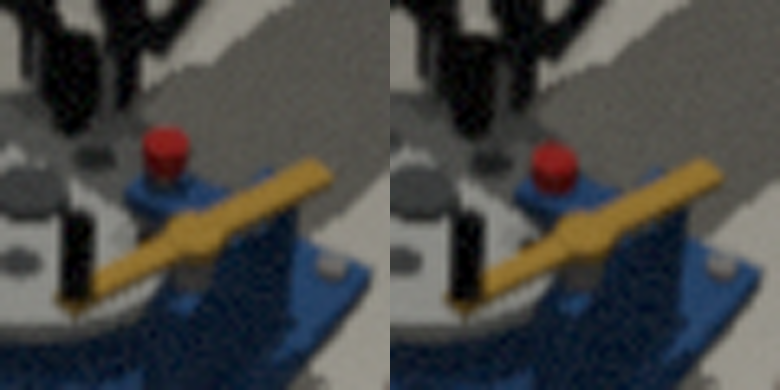

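The head is seated on the bracket and the slot is under the pin: the head moved 2.55 px, against 2.8 px expected for 10 mm. Next I'll lift off and go to the keeper peg.

Request:
apply_moves:
  steps:
    - [[0, 0, -0.02], [0, 0, 0]]
    - [[0, 0, -0.02], [0, 0, 0]]
    - [[0, 0, -0.03], [0, 0, 0]]
    - [[0, 0, -0.03], [0, 0, 0]]
    - [[0, 0, -0.03], [0, 0, 0]]
    - [[0, 0, -0.02], [0, 0, 6.25]]
    - [[0, 0, 0], [0, 0, 6.25]]
    - [[0, 0, 0], [0, 0, 6.25]]
    - [[0, 0, 0], [0, 0, 6.25]]
    - [[0, 0, 0], [0, 0, 0]]

```text
time_s: 11.7
ee_pos: [0.5013, -0.0143, 0.2213]
tcp_rot: [-3.142, 0.0, -0.316]
wrist_force: [-0.1, 1.1, 0.2]
grip_width: 0.0264
```

```bash
python3 -c "
from h import *
to([.653,.081,.128],-.317)"
```

```text
t 11.7 ee [ 0.5013 -0.0143  0.2213] rot [-3.142  0.    -0.316] F [-0.12  1.09  0.23] w 0.0264
shift [ 0.1146 -0.1377  0.0933] rotvec deg [-0.    0.    0.06]
```

Request:
apply_moves:
  steps:
    - [[0.0191, -0.02295, 0], [0, 0, 0]]
    - [[0.0191, -0.02295, 0], [0, 0, 0]]
    - [[0.0191, -0.02295, 0], [0, 0, 0]]
    - [[0.0191, -0.02295, 0], [0, 0, 0]]
    - [[0.0191, -0.02295, 0], [0, 0, 0]]
    - [[0.0191, -0.02295, 0], [0, 0, 0]]
    - [[0, 0, 0.02], [0, 0, 0]]
    - [[0, 0, 0.02], [0, 0, 0]]
    - [[0, 0, 0.005], [0, 0, 0]]
    - [[0, 0, 0], [0, 0, 0]]
  claw: 0.4

```text
time_s: 12.95
ee_pos: [0.6532, 0.0809, 0.1765]
tcp_rot: [3.142, 0.0, -0.316]
wrist_force: [0.8, -0.5, -0.9]
grip_width: 0.0342
```

```bash
python3 -c "
from h import *
to([.653,.081,.128],-.317)
im,a=crop('top',210,160,110,105,3.6,None); im,b=crop('scene',205,125,125,110,3.2,None)
b=cv2.resize(b,(400,378)); cv2.imwrite('pics/a5.png',np.hstack([a,b]))"
```

```text
t 12.95 ee [0.6532 0.0809 0.1765] rot [ 3.142  0.    -0.316] F [ 0.81 -0.47 -0.85] w 0.0342
shift [-0.0002 -0.0001  0.0485] rotvec deg [0.   0.   0.08]
```

View pics/a5.png

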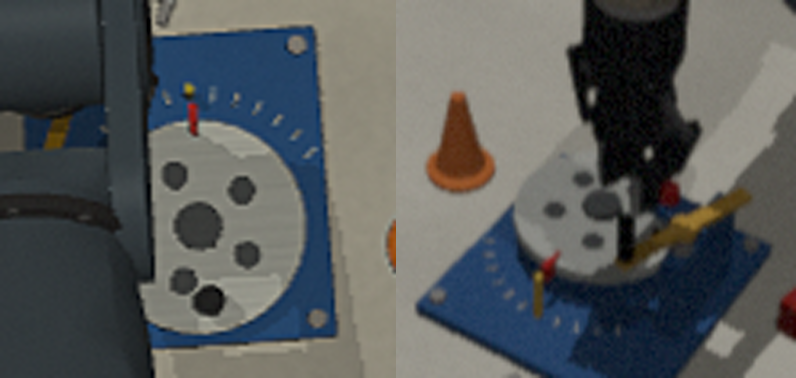

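The pointer is at the mark and the fingers are over the peg. I'll descend, close to about 21 mm as a loose cage, then swing.

Request:
apply_moves:
  steps:
    - [[0, 0, 0.012], [0, 0, 0]]
    - [[0, 0, 0.012], [0, 0, 0]]
    - [[0, 0, 0.012], [0, 0, 0]]
    - [[0, 0, 0.012], [0, 0, 0]]
    - [[0, 0, 0], [0, 0, 0]]

```text
time_s: 13.68
ee_pos: [0.6526, 0.0809, 0.1269]
tcp_rot: [3.141, 0.002, -0.317]
wrist_force: [-0.6, -0.1, 0.1]
grip_width: 0.0342
```

Request:
apply_moves:
  steps:
    - [[0, 0, 0], [0, 0, 0]]
    - [[0, 0, 0], [0, 0, 0]]
    - [[0, 0, 0], [0, 0, 0]]
    - [[0, 0, 0], [0, 0, 0]]
  claw: 0.25
  newtons: 20

```text
time_s: 14.18
ee_pos: [0.6532, 0.0809, 0.1285]
tcp_rot: [-3.141, -0.0, -0.317]
wrist_force: [0.1, 0.3, 0.2]
grip_width: 0.0213
```

Request:
apply_moves:
  steps:
    - [[-8e-05, -0.0031, 0], [0, 0, -2.865]]
    - [[-8e-05, -0.0031, 0], [0, 0, -2.865]]
    - [[-8e-05, -0.0031, 0], [0, 0, -2.865]]
    - [[-8e-05, -0.0031, 0], [0, 0, -2.865]]
    - [[-8e-05, -0.0031, 0], [0, 0, -2.865]]
    - [[-8e-05, -0.0031, 0], [0, 0, -2.865]]

```text
time_s: 14.92
ee_pos: [0.6563, 0.099, 0.1284]
tcp_rot: [3.141, -0.0, -0.015]
wrist_force: [-0.4, -1.7, 0.4]
grip_width: 0.0213
```

Request:
apply_moves:
  steps:
    - [[-8e-05, -0.0031, 0], [0, 0, -2.865]]
    - [[-8e-05, -0.0031, 0], [0, 0, -2.865]]
    - [[-8e-05, -0.0031, 0], [0, 0, -2.865]]
    - [[-8e-05, -0.0031, 0], [0, 0, -2.865]]
    - [[-8e-05, -0.0031, 0], [0, 0, -2.865]]
    - [[-8e-05, -0.0031, 0], [0, 0, -2.865]]
    - [[-8e-05, -0.0031, 0], [0, 0, -2.865]]
    - [[-8e-05, -0.0031, 0], [0, 0, -2.865]]
    - [[-8e-05, -0.0031, 0], [0, 0, -2.865]]
    - [[-8e-05, -0.0031, 0], [0, 0, -2.865]]
    - [[-8e-05, -0.0031, 0], [0, 0, -2.865]]
    - [[-8e-05, -0.0031, 0], [0, 0, -2.865]]

```text
time_s: 16.42
ee_pos: [0.6461, 0.1342, 0.1284]
tcp_rot: [3.141, -0.0, 0.585]
wrist_force: [0.2, -2.6, -0.0]
grip_width: 0.0212
```

Request:
apply_moves:
  steps:
    - [[-2e-05, -0.00155, 0], [0, 0, -1.433]]
    - [[-2e-05, -0.00155, 0], [0, 0, -1.433]]
    - [[-2e-05, -0.00155, 0], [0, 0, -1.433]]
    - [[-2e-05, -0.00155, 0], [0, 0, -1.433]]

```text
time_s: 16.92
ee_pos: [0.6422, 0.1394, 0.1283]
tcp_rot: [3.141, -0.0, 0.685]
wrist_force: [1.9, -1.5, 1.1]
grip_width: 0.0213
```

```bash
python3 -c "
from h import *
to([.653,.081,.128],.8)
im,a=crop('top',200,160,110,105,3.6,None); im,b=crop('scene',225,125,105,110,3.2,None)
b=cv2.resize(b,(380,378)); cv2.imwrite('pics/a6.png',np.hstack([a,b]))"
```

```text
t 16.925 ee [0.6422 0.1394 0.1283] rot [ 3.141 -0.     0.685] F [ 1.86 -1.48  1.11] w 0.0213
shift [-0.0286  0.0521  0.0004] rotvec deg [ 0.01 -0.   -6.59]
```

View pics/a6.png

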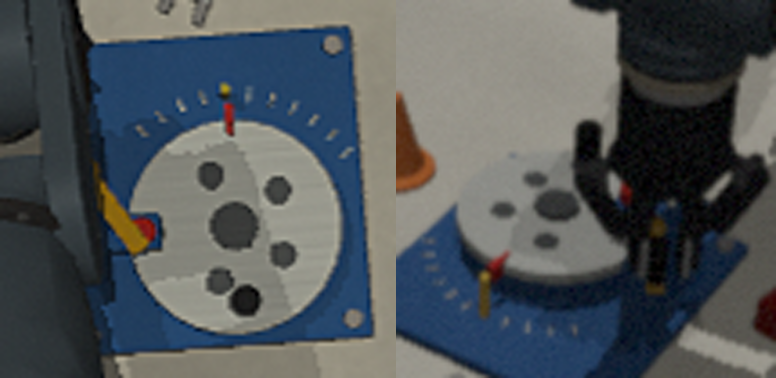

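The blade is already partly over the head. I'll go on slowly to the stop, watching the force.

Request:
apply_moves:
  steps:
    - [[-1e-05, -0.00124, 0], [0, 0, -1.146]]
    - [[-1e-05, -0.00124, 0], [0, 0, -1.146]]
    - [[-1e-05, -0.00124, 0], [0, 0, -1.146]]
    - [[0, 0, 0], [0, 0, 0]]

```text
time_s: 17.52
ee_pos: [0.6397, 0.1424, 0.1283]
tcp_rot: [-3.141, 0.0, 0.744]
wrist_force: [0.9, -1.1, 0.7]
grip_width: 0.0214
```

Request:
apply_moves:
  steps:
    - [[0, -0.0006, 0], [0, 0, -0.573]]
    - [[0, -0.0006, 0], [0, 0, -0.573]]
    - [[0, -0.0006, 0], [0, 0, -0.573]]
    - [[0, 0, 0], [0, 0, 0]]

```text
time_s: 18.02
ee_pos: [0.6385, 0.1435, 0.1283]
tcp_rot: [-3.141, 0.0, 0.774]
wrist_force: [0.7, -1.3, 0.6]
grip_width: 0.0215
```

Request:
apply_moves:
  steps:
    - [[0, -0.0006, 0], [0, 0, -0.573]]
    - [[0, -0.0006, 0], [0, 0, -0.573]]
    - [[0, -0.0006, 0], [0, 0, -0.573]]
    - [[0, 0, 0], [0, 0, 0]]

```text
time_s: 18.52
ee_pos: [0.6372, 0.1448, 0.1283]
tcp_rot: [-3.141, 0.0, 0.804]
wrist_force: [0.2, -1.2, 0.6]
grip_width: 0.0213
```

Request:
apply_moves:
  steps:
    - [[0, -0.0006, 0], [0, 0, -0.573]]
    - [[0, -0.0006, 0], [0, 0, -0.573]]
    - [[0, 0, 0], [0, 0, 0]]

```text
time_s: 18.9
ee_pos: [0.6367, 0.1453, 0.1283]
tcp_rot: [3.141, 0.0, 0.824]
wrist_force: [1.4, -5.6, -0.1]
grip_width: 0.0216
```

Request:
apply_moves:
  steps:
    - [[0, -0.0006, 0], [0, 0, -0.573]]
    - [[0, 0, 0], [0, 0, 0]]

```text
time_s: 19.15
ee_pos: [0.6365, 0.1453, 0.1283]
tcp_rot: [3.14, -0.0, 0.834]
wrist_force: [4.6, -6.5, -1.7]
grip_width: 0.021
```

The force has risen to 8 N with no motion, so the keeper is at its stop. I'll ease off, lift and move clear.

Request:
apply_moves:
  steps:
    - [[0, 0.0015, 0], [0, 0, 0]]
    - [[0, 0.0015, 0], [0, 0, 0]]
    - [[0, 0.0005, 0], [0, 0, 0]]
    - [[0, 0, -0.01], [0, 0, 0]]
    - [[0, 0, -0.02], [0, 0, 0]]
    - [[0, 0, -0.03], [0, 0, 0]]
    - [[0, 0, -0.04], [0, 0, 0]]
    - [[0, 0, -0.04], [0, 0, 0]]
    - [[0, -0.04, 0], [0, 0, 0]]
    - [[0, -0.04, 0], [0, 0, 0]]
    - [[0, -0.04, 0], [0, 0, 0]]
    - [[0, -0.04, 0], [0, 0, 0]]
    - [[0, -0.04, 0], [0, 0, 0]]
    - [[0, 0, 0], [0, 0, 0]]

```text
time_s: 20.9
ee_pos: [0.4891, 0.2797, 0.2701]
tcp_rot: [3.141, -0.002, 0.836]
wrist_force: [0.2, -0.3, 0.7]
grip_width: 0.0216
```

```bash
python3 chk.py c9; python3 -c "
from h import *
z=np.load('pics/c9.npz')
a=crop('top',200,160,110,105,3.6,None,z['t'])[1]; b=crop('scene',205,145,125,100,3.2,None,z['s'])[1]
b=cv2.resize(b,(400,378)); cv2.imwrite('pics/a7.png',np.hstack([a,b]))"
```

```text
scene [(7, [252.29, 201.0])]
top [(16, [263.38, 192.19])]
ang from mark (top) -0.024 0.081
t 21.0 ee [0.4908 0.2783 0.2696] rot [ 3.141e+00 -2.000e-03  8.340e-01] F [-0.53 -0.93 -0.83] w 0.0211
shift [-0.1713  0.2389  0.1981] rotvec deg [ 2.000e-02 -1.000e-01  4.092e+01]
```

View pics/a7.png

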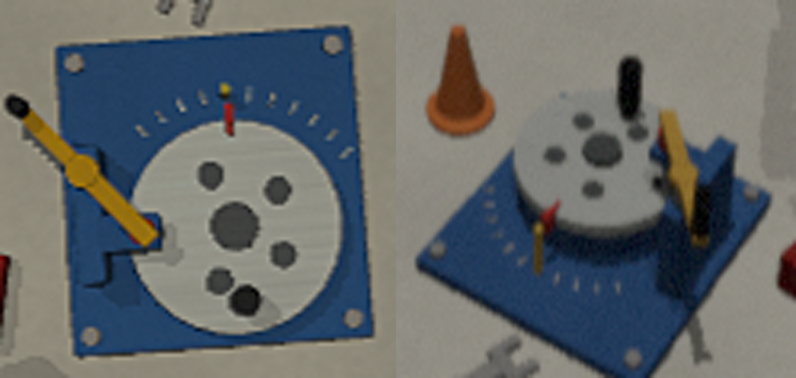

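```bash
python3 - <<'E'
from h import *
T=lambda x,y,z:px2w("top",(x+.5)/3.6+199.5,(y+.5)/3.6+159.5,z)
d=T(17,104,.159)-T(81,171,.12); print(np.hypot(*d[:2]),'swing',np.arctan2(d[1],d[0])+.3175)
print(hand_in())
E
```

```text
0.06002865580590708 swing 1.0470436590835686
the job is handed in; nothing more can be done
None
```

The job is done and handed in at about 21 s of the 51 s allowed. `hand_in()` gives no verdict.

- **Wheel:** I turned it clockwise by its knob, held loosely between the open jaws, and crept the last part until the plunger dropped. The wrist force in the readings never passed about 8 N. It was below 1 N right after the drop.
- **Plunger:** In the scene camera its head came down 2.55 px, against about 2.8 px expected for 10 mm. The head looked seated on the bracket. The blade now hides it, so I could not measure it again at the end.
- **Pointer:** It stands about 0.024 rad (2 mm) past the mark, well inside the 16 mm allowed. It did not move during the keeper swing.
- **Keeper:** I swung it until the force rose to about 8 N and it stopped moving, which I took as the stop. The last picture shows the blade over the red head. The measured swing was 1.05 rad from the top picture and about 1.08 rad from the arm's path, added to an unknown start angle of 0 or more. That puts it above 1.0 rad, but the picture's margin is thin.
- **Surroundings:** The arm is clear of the fixture, and I saw no contact with the jar, cone, wrench or case. I did not measure their positions again at the end.

The two cameras disagreed by about 3 to 6 mm on positions, so I averaged them.

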